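Close up the tool chest

ROBOT

A 6-joint arm with a two-finger parallel gripper is mounted at the origin on the work surface. World frame = base frame: x ahead of the robot, y to its left, z up, the work surface at z = 0. Lengths are in mm, angles in rad, forces in N, time in s.
With the tool pointing down it reaches from about 275 to 1000 mm from the base axis. Payload 8.4 kg.
Tool frame: the origin (TCP) lies midway between the tips of the shut fingers; the grasp point (between the pads) lies 19 mm behind it; z points along the fingers, y is the line along which they close (so a half turn about z gives the same grasp; the last joint's range is limited). The gripper opens to 85 mm and grips with 20 to 120 N. Pads are 22 mm wide; open, the fingers measure 114 mm over their backs; the gripper's body (76 mm by 85 mm) begins 54 mm behind the grasp point. The pads swing forward as they close: fully open they stand 13 mm farther back than shut.
Start: joints at [1.266, 0.353, 1.633, -0, 1.155, -0.002], TCP at [186.37, 596.569, 231.281] pointing down, gripper open.
Joint ranges: [-2.63, 2.63], [-0.92, 2.1], [0.06, 2.66], [-1.3, 4.44], [0, 2.69], [-3.02, 3.02]. Speed limits (rad/s): [2.22, 2.22, 2.79, 3.14, 3.14, 3.14].

INTERFACE

Orientations are given as [roll, pitch, yaw] about the fixed x, y, z axes, in that order (R = Rz(yaw) Ry(pitch) Rx(roll)).
In Python, from rig import telemetry, optics, r gives the robot as it stands.
- The arm moves only by the tool play_rows, never from a script. Its arguments are lists of equal length, an entry for each row: "dp": the shift along the tool's x, y, z in units of 40 mm (1.0 is 40 mm), a list of three; "rot": the turn, a rotation vector about the tool's x, y, z in units of 6 degrees (1.0 is 6 degrees), a list of three. In form: {"dp": [[tx, ty, tz], ...], "rot": [[ax, ay, az], ...]}. A call has 1 to 5 rows; each row is the pose to reach, as a shift and turn from the pose commanded when the call began, along the tool's axes at that moment; what a row does not reach only later rows make up. A row lasts 1/12 s, in which the tool goes at most 41.7 mm and 7.16 degrees, less where a joint would pass 70% of its speed; a pose out of reach is approached as far as the arm can. A call with a gripper value outside its range is refused whole. "fingers" is the opening, from 0 (shut) to 1 (fully open), set as the call begins (left out, the last holds). The fingers move at their own pace and stop on an object; "grip_force" is the grip in N (left out, the last holds). Time passes only in rows, so rows that repeat a pose let the fingers close. It gives the time, the measured TCP pose, the force, the opening and the grip force at its end, in the units of the state.
- telemetry.sense(): the state, without advancing time (a new reading comes with each control period).
- optics.grab_frame(name): name is "side" or "top" or "wrist"; returns a dict with "color" (384x512x3 uint8, red, green, blue), "mtx" (3x3 intrinsics, pixels), "R" (3x3) and "t" (3): a world point X has camera coordinates R X + t; the wrist camera has in their place "mount" (4x4, takes a point from camera to tool coordinates, whose origin is the TCP and whose axes are the flange's). Camera axes: x right, y down, z forward; pixel columns grow to the right and rows downward; lengths in mm; the calibration is good to about 2 mm. A picture is of the moment at which its call begins: read the wrist's pose just before it. There is no depth.
- r.sign_off(): hands the job in; it is judged then, once.
The state is a dict: "clock": time; "qpos": joint angles; "qvel": joint speeds; "joint_efforts": joint torques, N m; "eef_pos": TCP position; "tcp_rot": TCP orientation; "contact_force": force on the tool from outside, world axes, zero at the start; "wrist_torque": the same for the moment, N m; "opening": opening from 0.0 (shut) to 1.0 (fully open); "grasp_force": force on a finger pad.
Only numpy, scipy, OpenCV 4.12 (cv2) and the standard library are available. Lean on these libraries where they do the work, as an engineer would, in place of code of your own. Each camera call takes 0.05 s, during which the arm holds its last target. There are 200 camera calls.

TASK

Close up the red tool chest on the bench, using only pushes of the fingertips: first push both open drawers fully home, and only then swing the lid over and press it fully shut. Don't slam the drawers or the lid, don't pull the drawers or the lid further open, and leave the things around the chest where they are.

Things in the scene. Friction and masses are not known exactly. Their poses are not given: they have to be found in the camera images.
- chest: Red steel tool chest, fixed to the bench; 180 mm deep (its x), 270 mm wide (its y), 95 mm high without the lid. Origin: centre of its underside, on the bench. Its -x side is the front, where two drawers slide out side by side; it faces roughly to the robot's right (world -y; yaw 75 to 108 degrees). The top is an open tray 29 mm deep; the sockets in it stay below the rim.
- drawer_near (a joint): Drawer on the chest's +y side (the one nearer the robot). Metres open: 0 fully home, grows as it slides out to the chest's -x; starts 0.035 to 0.085. Stiff runners (1.5 N friction), it stays where it is left.
- drawer_near_pull (a point): Middle of the front edge of the aluminium pull of drawer_near: a ledge 118 mm wide, from 41 to 55 mm above the bench (point at 48), standing 16 mm out of the drawer's red front (124 mm wide, 6 to 59 mm above the bench). With the drawer home the point is 106 mm to the chest's -x and 64.5 mm to its +y.
- drawer_far (a joint): The same drawer on the chest's -y side (farther from the robot). Metres open, 0 fully home, starts 0.035 to 0.085.
- drawer_far_pull (a point): Middle of the front edge of the pull of drawer_far, the same shape and heights; home it is 106 mm to the chest's -x and 64.5 mm to its -y.
- lid (a joint): Lid of the chest, hinged along the upper back edge. Radians open: 0 shut (lying flat on the rim), pi/2 upright; starts 1.15 to 1.5, leaning a little over the chest. The stiff hinge (0.55 N m friction) holds it at any angle: push on its outer (back) side towards the chest's front, then down on it until it is shut.
- lid_hinge (a point): Middle of the lid's hinge line, at the chest's +x edge (90 mm to its +x from the origin), 95.5 mm above the bench; moves only in turning. The hinge axis is the chest's y.
- lid_edge (a point): Middle of the lid's free edge, on its outer (upper when shut) face, 182 mm from the hinge. The lid is a red plate 182 x 274 mm, 12 mm thick (its outer face 12 mm from the plane through the hinge line), with a thin black rubber sheet glued on that face; shut, its top is 107.5 mm above the bench.
- spray_can: Spray can, 60 mm across, 170 mm high, standing beside the chest, past its -y side; origin under its middle. Leave it.
- battery_pack: Black and red battery pack, 75 x 115 x 73 mm high, standing behind the lid (past the chest's +x side); origin under its middle. Leave it.
- screwdriver: Screwdriver lying on the bench in front of the drawers; origin on its underside. Leave it.
- deep_socket: Deep steel socket, 26 mm across, 75 mm high, standing on the bench on the chest's -y side, towards the front; origin under its middle. Leave it.

How it is judged:
By the outcome, as a careful person would: the job done as asked, in the order asked, and still so for the second after the job is handed in, with the robot touching nothing.
It also fails if it takes over 72 s, if anything falls off the work surface, if the arm or the gripper's body presses on something with over 40 N, if the wrist force passes 120 N, or if a joint passes its speed limit or range.

## Working session

There is one attempt and no reset: what is moved stays moved. The work goes in short steps, Python scripts to look and compute and a tool call to move; the robot and the scene stay as the last step left them, time stands still between calls to the robot, and variables do not carry over. Pictures are saved under pics/ and viewed, at most 10 in all, crops included, and the job is handed in when it is done.

Besides the shell and the picture viewer there is one more tool, called by a JSON object that holds its "api" and its "payload". play_rows: Moves the arm, as the interface text tells. Its arguments: {"type":"object","properties":{"dp":{"type":"array"},"rot":{"type":"array"},"fingers":{"type":"number"},"grip_force":{"type":"number"}},"required":["dp","rot"]}

```bash
mkdir -p pics; python3 - <<'E'
from rig import telemetry, optics, r
import cv2,pickle
d={}
for n in("side","top"):
    f=optics.grab_frame(n); d[n]=f
    cv2.imwrite(f"pics/{n}0.png",cv2.cvtColor(f["color"],cv2.COLOR_RGB2BGR))
    print(n,f["mtx"].tolist(),f["R"].round(3).tolist(),f["t"].round(1).tolist())
pickle.dump(d,open("f0.pkl","wb"))
s=telemetry.sense();print(s)
E
```

```text
side [[491.58570841344203, 0.0, 255.24632928534447], [0.0, 491.58570841344203, 196.795295002062], [0.0, 0.0, 1.0]] [[0.847, -0.532, -0.004], [-0.264, -0.413, -0.871], [0.462, 0.739, -0.491]] [-523.4, 219.5, 934.2]
top [[364.6356645607921, 0.0, 257.16836736948545], [0.0, 364.6356645607921, 187.1971778382836], [0.0, 0.0, 1.0]] [[0.021, -1.0, -0.022], [-0.981, -0.016, -0.192], [0.191, 0.026, -0.981]] [-41.8, 605.7, 819.6]
{'clock': 0.1, 'qpos': array([ 1.26559004e+00,  3.53566067e-01,  1.63407283e+00,  3.09595634e-06,
        1.15519803e+00, -2.41243662e-03]), 'qvel': array([ 0.00109535, -0.00190033, -0.00280825,  0.00048405,  0.00072213,
        0.00151835]), 'joint_efforts': array([-9.99111808e-05, -6.06359553e+01, -3.42819285e+01, -7.85175189e-05,
        3.84405997e-03, -6.92436146e-06]), 'eef_pos': array([186.24372486, 596.15121842, 230.63917115]), 'tcp_rot': array([-3.14034839e+00, -5.83258583e-06,  2.83879755e+00]), 'contact_force': array([-0.89990842,  0.07978978,  0.35167818]), 'wrist_torque': array([-0.02036478,  0.0486949 ,  0.01635774]), 'grasp_force': 0.0, 'opening': 0.9983721557233224}
```

View pics/side0.png

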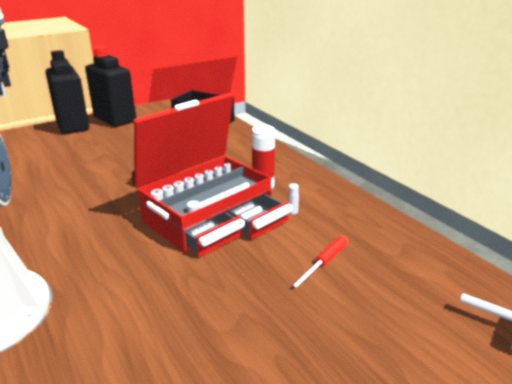

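View pics/top0.png

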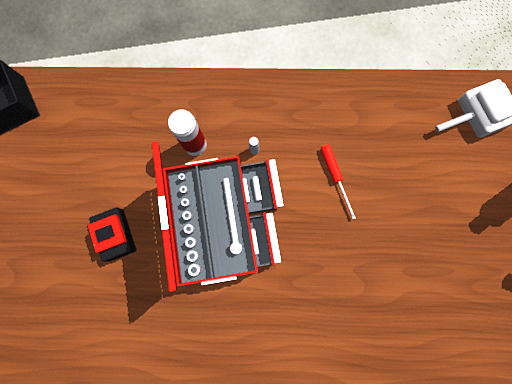

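Top view: chest about (160–258,155–290), pulls at (277,183) and (273,237), lid edge from (156,143) to (173,290), battery (111,234), can (187,130), socket (254,145), screwdriver (338,182). The side view shows the lid's corners near (135,117) and (232,96).

```bash
cat > h.py <<'E'
import numpy as np,cv2,pickle
def ray(f,px):
    d=np.linalg.inv(f["mtx"])@np.array([px[0],px[1],1.]); d=f["R"].T@d
    return -f["R"].T@f["t"], d/np.linalg.norm(d)
def plane(f,px,z):
    c,d=ray(f,px); return c+d*(z-c[2])/d[2]
def tri(f,p,g,q):
    c,d=ray(f,p);e,k=ray(g,q)
    s=np.linalg.lstsq(np.c_[d,-k],e-c,rcond=None)[0]
    a,b=c+s[0]*d,e+s[1]*k
    return (a+b)/2,np.linalg.norm(a-b)
def proj(f,X):
    q=f["mtx"]@(f["R"]@np.asarray(X,float)+f["t"]); return q[:2]/q[2]
E
python3 - <<'E'
from h import *
d=pickle.load(open("f0.pkl","rb"));t,s=d["top"],d["side"]
print("cam",ray(t,(0,0))[0],ray(s,(0,0))[0])
im=t["color"].astype(int)
m=((im.min(2)>170)).astype(np.uint8)
n,l,st,ce=cv2.connectedComponentsWithStats(m)
for i in range(1,n):
    if st[i,4]>25 and 140<ce[i][0]<380 and 90<ce[i][1]<310:
        c=cv2.findContours((l==i).astype(np.uint8),0,2)[0][0]
        b=cv2.boxPoints(cv2.minAreaRect(c)); print(st[i],ce[i].round(1))
        if 265<ce[i][0]<285:
            for p in b: print("   ",p.round(1),plane(t,p,55).round(1))
for n,f,(x,y,w,h),k in (("top",t,(90,100,200,200),3),("side",s,(120,85,190,175),3.4)):
    c=f["color"][y:y+h,x:x+w]
    cv2.imwrite(f"pics/c_{n}.png",cv2.cvtColor(cv2.resize(c,None,fx=k,fy=k,interpolation=cv2.INTER_CUBIC),cv2.COLOR_RGB2BGR))
E
```

```text
cam [438.62980035 -53.36888834 919.29237056] [  70.02495149 -878.0838415   647.32601634]
[168 109  30  26 568] [182.  121.8]
[249 137  10   9  63] [253.3 140.8]
[185 158  33   7  76] [201.1 161.1]
[269 159  15  48 331] [275.7 182.8]
    [268.  159.7] [675.9 -55.7  55. ]
    [274.8 158.5] [679.3 -72.2  55. ]
    [283.4 205.6] [563.3 -94.   55. ]
    [276.6 206.8] [560.  -77.8  55. ]
[178 173   7   7  33] [181.1 176.1]
[253 176   9  24 139] [256.7 187.7]
[223 178  19  76 477] [231.8 219.2]
[243 178   7  24  95] [245.9 189.6]
[339 181  17  38  98] [346.8 200.3]
[179 186   8   7  36] [182.8 188.9]
[158 196  11  34 259] [162.7 212.5]
[181 198   8   8  46] [184.4 201.6]
[182 211  10   9  56] [186.1 214.9]
[266 213  15  50 363] [273.2 237.6]
    [265.2 213.3] [543.9 -51.   55. ]
    [272.3 212.1] [547.2 -67.8  55. ]
    [281.1 261.8] [431.6 -89.6  55. ]
    [274.  263.1] [428.4 -73.2  55. ]
[184 224  10  10  60] [188.  228.3]
[251 229   8  25 108] [254.6 241. ]
[185 237  11  11  74] [189.9 241.8]
[186 250  12  12  84] [191.8 255.4]
[188 264  12  12  95] [193.6 269.2]
[201 276  36   9 115] [218.6 280.3]
```

View pics/c_top.png

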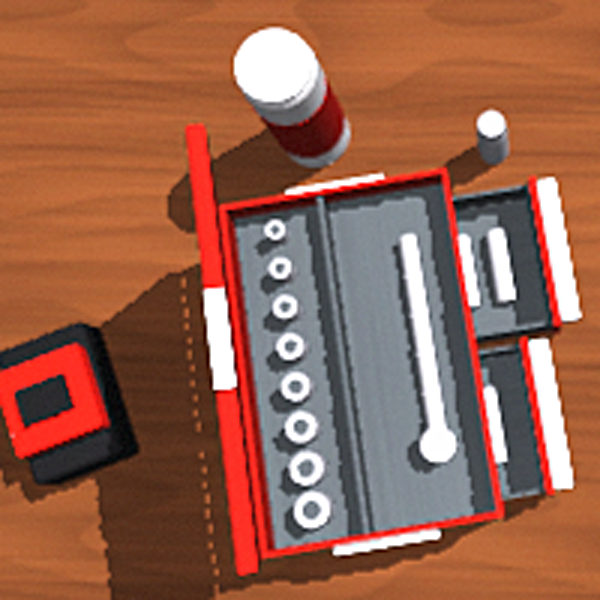

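View pics/c_side.png

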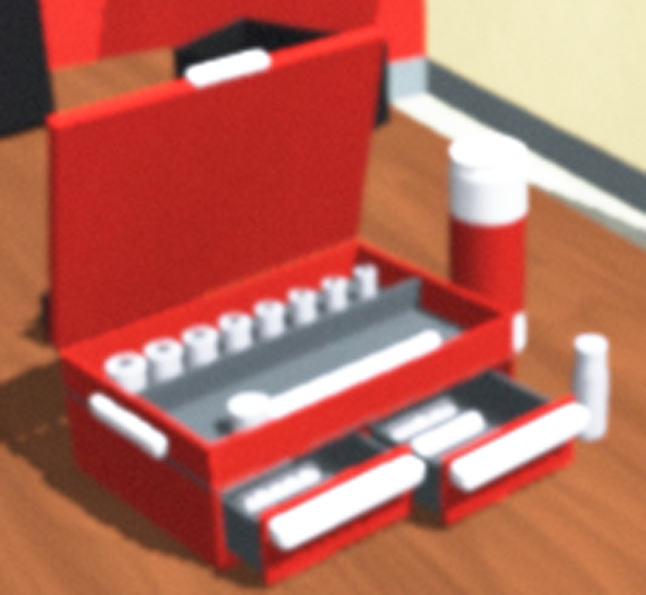

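Top crop: rim corners near (447,169), (501,517), (221,207), (263,555), lid strip's free edge from (197,127) to (248,574). Side crop: lid top edge from (50,120) to (380,30).

```bash
python3 - <<'E'
from h import *
d=pickle.load(open("f0.pkl","rb"));t,s=d["top"],d["side"]
T=lambda p:(90+p[0]/3-.33,100+p[1]/3-.33); S=lambda p:(120+p[0]/3.4-.35,85+p[1]/3.4-.35)
C={k:plane(t,T(p),95)[:2] for k,p in dict(ff=(447,169),fn=(501,517),bf=(221,207),bn=(263,555)).items()}
for k in C: print(k,C[k].round(1))
print("w",np.linalg.norm(C["ff"]-C["fn"]),np.linalg.norm(C["bf"]-C["bn"]),"d",np.linalg.norm(C["ff"]-C["bf"]),np.linalg.norm(C["fn"]-C["bn"]))
e=(C["fn"]-C["ff"]+C["bn"]-C["bf"]);e/=np.linalg.norm(e)   # chest +y
a=(C["bf"]-C["ff"]+C["bn"]-C["fn"]);print("yaw e",np.degrees(np.arctan2(-e[0],e[1])),"a",np.degrees(np.arctan2(a[1],a[0])))
o=sum(C.values())/4;ex=np.array([e[1],-e[0]]);print("origin",o,"ex",ex)
for n,p,sg in(("far",(621.3,-83.1),-1),("near",(489.4,-78.7),1)):
    v=np.array(p)-o; print(n,"open",-v@ex-106,"lat",v@e)
for n,p,q in(("near in",(257,574),(52,122)),("near out",(240,574),(50,118)),("far in",(206,127),(384,38)),("far out",(187,127),(380,28))):
    X,g=tri(t,T(p),s,S(q));v=X[:2]-o;x=v@ex;z=X[2]-95.5;r=np.hypot(90-x,z);print(n,X.round(1),g.round(1),"chest",x,v@e,"r",r,"ang",np.arctan2(z,90-x))
print("batt",plane(t,(111,232),73),"can top",plane(t,T((275,70)),170),"sock",plane(t,T((492,125)),75))
print("batt corners",[plane(t,T(p),73).round() for p in((95,325),(138,452),(37,482),(107,430))])
E
```

```text
ff [673.   13.4]
fn [408.7 -34.4]
bf [639.7 189.1]
bn [377.8 139.6]
w 268.5195552345204 266.53487620587555 d 178.76383885914572 176.70272159647485
yaw e 100.47407827787792 a 100.39940813708549
origin [524.81398887  76.94237887] ex [-0.18179066  0.98333725]
far open 68.91588929409875 lat -65.7840790072049
near open 40.61101689291735 lat 63.11822585330889
near in [380.1 100.3 275.7] 1.0 chest 49.2596616827178 138.03902156009224 r 184.73962927460903 ang 1.3484401329891946
near out [380.9 109.7 275.3] 1.3 chest 58.33597869887542 135.51773475897974 r 182.60864542870982 ang 1.3965171693995284
far in [648.3 150.8 269.6] 0.1 chest 50.157011505657245 -134.82498711021262 r 178.6298840659341 ang 1.345856484116623
far out [648.4 160.4 274.2] 3.7 chest 59.63794021681036 -136.73601761745556 r 181.2262793987417 ang 1.4024657677357963
batt [491.4738789  307.60143685  73.        ] can top [724.35179144 134.75651073 170.        ] sock [715.93671843 -20.165481    75.        ]
batt corners [array([548., 289.,  73.]), array([451., 246.,  73.]), array([426., 322.,  73.]), array([467., 272.,  73.])]
```

Chest at (525,77), yaw 100.4°. Far drawer is open about 69 mm, near about 41 mm, lid about 1.35 rad. I'll raise, shut the fingers and align the tool with the chest.

{"api": "play_rows", "payload": {"dp": [[0,0,-1],[0,0,-2],[0,0,-3],[0,0,-4],[0,0,-4]], "rot": [[0,0,-1.1],[0,0,-2.2],[0,0,-3.3],[0,0,-4.4],[0,0,-4.62]], "fingers": 0, "grip_force": 60}}

```text
clock: 0.52
eef_pos: [187.2, 599.1, 400.1]
tcp_rot: [3.131, 0.006, -2.954]
contact_force: [-0.4, 0.0, 1.1]
opening: 0.299
grasp_force: 0.0
```

{"api": "play_rows", "payload": {"dp": [[-0.22,-0.95,0],[-0.44,-1.91,0],[-0.65,-2.86,0],[-0.87,-3.81,0],[-1.09,-4.77,0]], "rot": [[0,0,0],[0,0,0],[0,0,0],[0,0,0],[0,0,0]]}}

```text
clock: 0.93
eef_pos: [263.7, 414.9, 390.6]
tcp_rot: [-3.141, -0.0, -2.96]
contact_force: [-0.1, 0.2, 0.3]
opening: 0.004
grasp_force: 0.0
```

{"api": "play_rows", "payload": {"dp": [[-0.22,-0.95,0],[-0.44,-1.91,0],[-0.65,-2.86,0],[-0.87,-3.81,0],[-1.09,-4.77,0]], "rot": [[0,0,0],[0,0,0],[0,0,0],[0,0,0],[0,0,0]]}}

```text
clock: 1.35
eef_pos: [340.9, 235.1, 391.0]
tcp_rot: [3.142, 0.0, -2.961]
contact_force: [0.7, -0.0, 0.3]
opening: -0.004
grasp_force: 0.0
```

{"api": "play_rows", "payload": {"dp": [[-0.22,-0.95,0],[-0.44,-1.91,0],[-0.65,-2.86,0],[-0.87,-3.81,0],[-1.09,-4.77,0]], "rot": [[0,0,0],[0,0,0],[0,0,0],[0,0,0],[0,0,0]]}}

```text
clock: 1.77
eef_pos: [418.2, 55.1, 391.1]
tcp_rot: [3.141, 0.0, -2.961]
contact_force: [1.5, 0.6, -0.6]
opening: -0.0
grasp_force: 0.0
```

{"api": "play_rows", "payload": {"dp": [[-0.22,-0.95,0],[-0.44,-1.91,0],[-0.65,-2.86,0],[-0.87,-3.81,0],[-1.09,-4.77,0]], "rot": [[0,0,0],[0,0,0],[0,0,0],[0,0,0],[0,0,0]]}}

```text
clock: 2.18
eef_pos: [495.4, -124.8, 390.8]
tcp_rot: [3.141, -0.0, -2.961]
contact_force: [0.4, 0.2, 0.4]
opening: -0.002
grasp_force: 0.0
```

{"api": "play_rows", "payload": {"dp": [[0,0,0.9],[0,0,1.9],[0,0,2.9],[0,0,3.9],[0,0,4.9]], "rot": [[0,0,0],[0,0,0],[0,0,0],[0,0,0],[0,0,0]]}}

```text
clock: 2.6
eef_pos: [494.7, -122.8, 193.3]
tcp_rot: [-3.142, 0.0, -2.961]
contact_force: [0.6, -0.1, -0.3]
opening: 0.004
grasp_force: 0.0
```

{"api": "play_rows", "payload": {"dp": [[0,0,0.9],[0,0,1.9],[0,0,2.8],[0,0,3.4],[0,0,3.77]], "rot": [[0,0,0],[0,0,0],[0,0,0],[0,0,0],[0,0,0]]}}

```text
clock: 3.02
eef_pos: [493.1, -122.2, 41.1]
tcp_rot: [3.14, -0.004, -2.961]
contact_force: [-0.5, -0.0, 0.0]
opening: 0.0
grasp_force: 0.0
```

```bash
python3 - <<'E'
from rig import telemetry, optics, r
import cv2
print(telemetry.sense()["eef_pos"])
f=optics.grab_frame("side")
c=f["color"][40:300,110:370]
cv2.imwrite("pics/s1.png",cv2.cvtColor(cv2.resize(c,None,fx=2.2,fy=2.2),cv2.COLOR_RGB2BGR))
E
```

```text
[ 493.0569925  -122.21079709   41.12153943]
```

View pics/s1.png

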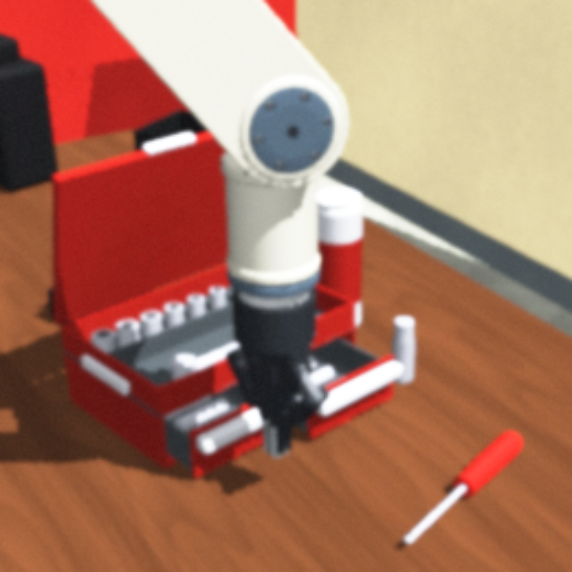

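The side view shows the shut fingers at about (280,440) in front of the near pull. The knuckles could reach over the rim at the home position, so I'll tilt the tip forward 18°, then push.

{"api": "play_rows", "payload": {"dp": [[0,0.1,0],[0,0.2,0],[0,0.3,0],[0,0.4,0],[0,0.5,0]], "rot": [[-1,0,0],[-2,0,0],[-3,0,0],[-3,0,0],[-3,0,0]]}}

```text
clock: 3.48
eef_pos: [491.7, -104.2, 44.3]
tcp_rot: [2.829, -0.001, -2.964]
contact_force: [0.4, -0.1, 0.6]
opening: 0.001
grasp_force: 0.0
```

{"api": "play_rows", "payload": {"dp": [[0,0.12,0.04],[0,0.24,0.08],[0,0.36,0.12],[0,0.48,0.16],[0,0.6,0.195]], "rot": [[0,0,0],[0,0,0],[0,0,0],[0,0,0],[0,0,0]]}}

```text
clock: 3.9
eef_pos: [486.9, -77.3, 44.7]
tcp_rot: [2.828, 0.0, -2.959]
contact_force: [-1.1, -3.0, -1.7]
opening: 0.001
grasp_force: 0.9
```

```bash
cat > c.py <<'E'
import sys
from rig import telemetry
import numpy as np
o=np.array([524.8,76.9]);ex=np.array([-.181,.983]);ey=np.array([-.983,-.181])
def st():
    s=telemetry.sense();p=s["eef_pos"];f=s["contact_force"]
    print("chest x %.1f y %.1f z %.1f"%((p[:2]-o)@ex,(p[:2]-o)@ey,p[2]),"F ex %.1f ey %.1f z %.1f"%(f[:2]@ex,f[:2]@ey,f[2]),"rot",s["tcp_rot"].round(3))
if __name__=="__main__":st()
E
python3 c.py
```

```text
chest x -144.8 y 65.1 z 44.7 F ex -2.7 ey 1.6 z -1.7 rot [ 2.828  0.    -2.959]
```

{"api": "play_rows", "payload": {"dp": [[0,0.09,0.03],[0,0.18,0.06],[0,0.27,0.09],[0,0.36,0.12],[0,0.42,0.138]], "rot": [[0,0,0],[0,0,0],[0,0,0],[0,0,0],[0,0,0]]}}

```text
clock: 4.32
eef_pos: [484.0, -60.5, 44.4]
tcp_rot: [2.828, 0.0, -2.961]
contact_force: [-0.2, -2.1, 0.6]
opening: 0.004
grasp_force: 0.8
```

{"api": "play_rows", "payload": {"dp": [[0,0.03,0.01],[0,0.06,0.02],[0,0.09,0.03],[0,0.12,0.04],[0,0.15,0.05]], "rot": [[0,0,0],[0,0,0],[0,0,0],[0,0,0],[0,0,0]]}}

```text
clock: 4.73
eef_pos: [482.9, -54.7, 44.4]
tcp_rot: [2.828, 0.0, -2.961]
contact_force: [0.6, -2.0, 1.6]
opening: 0.0
grasp_force: 0.8
```

```bash
python3 c.py
```

```text
chest x -121.8 y 65.0 z 44.4 F ex -2.1 ey -0.2 z 1.6 rot [ 2.828  0.    -2.961]
```

Not home yet; continue slowly until the force rises.

{"api": "play_rows", "payload": {"dp": [[0,0.03,0.01],[0,0.06,0.02],[0,0.09,0.03],[0,0.12,0.04],[0,0.15,0.05]], "rot": [[0,0,0],[0,0,0],[0,0,0],[0,0,0],[0,0,0]]}}

```text
clock: 5.15
eef_pos: [481.7, -48.3, 44.3]
tcp_rot: [2.827, 0.0, -2.961]
contact_force: [0.5, -1.7, 1.9]
opening: -0.005
grasp_force: 0.8
```

```bash
python3 c.py
```

```text
chest x -115.3 y 65.0 z 44.3 F ex -1.8 ey -0.2 z 1.9 rot [ 2.827  0.    -2.961]
```

{"api": "play_rows", "payload": {"dp": [[0,0.02,0.007],[0,0.04,0.013],[0,0.06,0.02],[0,0.08,0.027],[0,0.1,0.033]], "rot": [[0,0,0],[0,0,0],[0,0,0],[0,0,0],[0,0,0]]}}

```text
clock: 5.57
eef_pos: [481.7, -46.3, 44.3]
tcp_rot: [2.832, 0.001, -2.959]
contact_force: [-2.2, -18.3, 4.4]
opening: -0.006
grasp_force: 9.2
```

```bash
python3 c.py; python3 - <<'E'
from rig import optics
import cv2
f=optics.grab_frame("side")
c=f["color"][100:280,130:310]
cv2.imwrite("pics/s2.png",cv2.cvtColor(cv2.resize(c,None,fx=3.2,fy=3.2),cv2.COLOR_RGB2BGR))
E
```

```text
chest x -113.3 y 64.7 z 44.3 F ex -17.6 ey 5.5 z 4.4 rot [ 2.832e+00  1.000e-03 -2.959e+00]
```

View pics/s2.png

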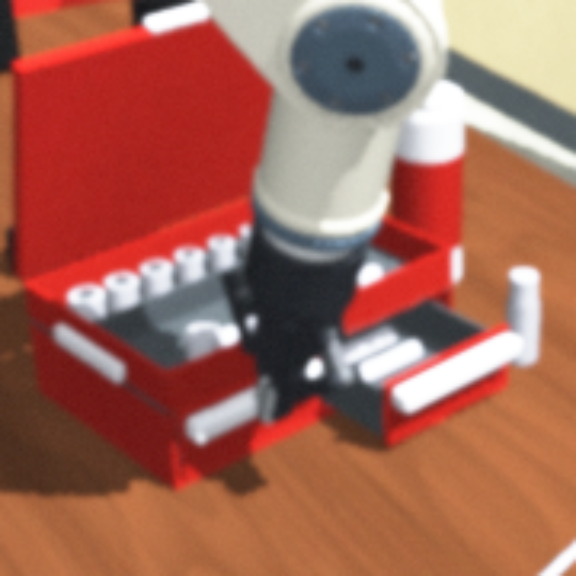

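The near drawer is home: its front is flush with the chest and the push rose to 17 N. Now back off and move over to the far one, still open at (450,370).

{"api": "play_rows", "payload": {"dp": [[0,-0.3,-0.1],[0,-0.9,-0.29],[0,-1.5,-0.49],[0,-2.0,-0.65],[0,-2.19,-0.71]], "rot": [[0,0,0],[0,0,0],[0,0,0],[0,0,0],[0,0,0]]}}

```text
clock: 6.03
eef_pos: [498.4, -137.4, 44.2]
tcp_rot: [2.828, 0.001, -2.962]
contact_force: [0.5, 0.9, -0.9]
opening: -0.004
grasp_force: 0.0
```

{"api": "play_rows", "payload": {"dp": [[-0.7,0,0],[-1.5,0,0],[-2.3,0,0],[-3.0,0,0],[-3.23,0,0]], "rot": [[0,0,0],[0,0,0],[0,0,0],[0,0,0],[0,0,0]]}}

```text
clock: 6.45
eef_pos: [628.1, -110.5, 44.3]
tcp_rot: [2.828, 0.002, -2.96]
contact_force: [-0.1, -1.2, 0.0]
opening: -0.005
grasp_force: 0.0
```

```bash
python3 c.py
```

```text
chest x -202.9 y -67.6 z 44.3 F ex -1.1 ey 0.3 z 0.0 rot [ 2.828e+00  2.000e-03 -2.960e+00]
```

{"api": "play_rows", "payload": {"dp": [[0,0.12,0.04],[0,0.24,0.08],[0,0.36,0.12],[0,0.48,0.155],[0,0.6,0.195]], "rot": [[0,0,0],[0,0,0],[0,0,0],[0,0,0],[0,0,0]]}}

```text
clock: 6.87
eef_pos: [618.8, -86.6, 44.2]
tcp_rot: [2.827, -0.001, -2.961]
contact_force: [-0.5, -2.4, 0.5]
opening: -0.001
grasp_force: 0.9
```

{"api": "play_rows", "payload": {"dp": [[0,0.12,0.04],[0,0.24,0.08],[0,0.36,0.12],[0,0.48,0.155],[0,0.6,0.195]], "rot": [[0,0,0],[0,0,0],[0,0,0],[0,0,0],[0,0,0]]}}

```text
clock: 7.28
eef_pos: [615.4, -61.6, 44.3]
tcp_rot: [2.828, -0.0, -2.961]
contact_force: [-0.7, -2.0, 0.6]
opening: -0.001
grasp_force: 0.9
```

{"api": "play_rows", "payload": {"dp": [[0,0.12,0.04],[0,0.24,0.08],[0,0.36,0.12],[0,0.48,0.155],[0,0.6,0.195]], "rot": [[0,0,0],[0,0,0],[0,0,0],[0,0,0],[0,0,0]]}}

```text
clock: 7.7
eef_pos: [610.9, -36.6, 44.2]
tcp_rot: [2.827, -0.0, -2.961]
contact_force: [-0.9, -1.7, 0.2]
opening: 0.002
grasp_force: 0.9
```

```bash
python3 c.py
```

```text
chest x -127.2 y -64.1 z 44.2 F ex -1.5 ey 1.2 z 0.2 rot [ 2.827 -0.    -2.961]
```

14 mm left; slow down.

{"api": "play_rows", "payload": {"dp": [[0,0.05,0.016],[0,0.1,0.032],[0,0.14,0.045],[0,0.18,0.058],[0,0.21,0.068]], "rot": [[0,0,0],[0,0,0],[0,0,0],[0,0,0],[0,0,0]]}}

```text
clock: 8.12
eef_pos: [609.4, -28.4, 44.2]
tcp_rot: [2.827, -0.0, -2.961]
contact_force: [-1.7, -1.7, 0.1]
opening: 0.004
grasp_force: 0.8
```

{"api": "play_rows", "payload": {"dp": [[0,0.02,0.007],[0,0.04,0.013],[0,0.06,0.02],[0,0.08,0.027],[0,0.1,0.033]], "rot": [[0,0,0],[0,0,0],[0,0,0],[0,0,0],[0,0,0]]}}

```text
clock: 8.53
eef_pos: [608.6, -24.3, 44.2]
tcp_rot: [2.827, -0.0, -2.961]
contact_force: [-0.0, -1.8, 0.4]
opening: 0.002
grasp_force: 0.8
```

```bash
python3 c.py
```

```text
chest x -114.6 y -64.1 z 44.2 F ex -1.8 ey 0.3 z 0.4 rot [ 2.827 -0.    -2.961]
```

{"api": "play_rows", "payload": {"dp": [[0,0.015,0.005],[0,0.03,0.01],[0,0.045,0.015],[0,0.06,0.02],[0,0.075,0.025]], "rot": [[0,0,0],[0,0,0],[0,0,0],[0,0,0],[0,0,0]]}}

```text
clock: 8.95
eef_pos: [608.5, -22.6, 44.2]
tcp_rot: [2.83, 0.001, -2.96]
contact_force: [-1.9, -12.5, 1.3]
opening: 0.001
grasp_force: 5.8
```

```bash
python3 c.py
```

```text
chest x -113.0 y -64.2 z 44.2 F ex -11.9 ey 4.1 z 1.3 rot [ 2.83e+00  1.00e-03 -2.96e+00]
```

Both drawers are home. Back off, rise and level the tool.

{"api": "play_rows", "payload": {"dp": [[0,-0.2,-0.065],[0,-0.6,-0.19],[0,-1.1,-0.35],[0,-1.43,-0.46],[0,-1.43,-0.46]], "rot": [[0,0,0],[0,0,0],[0,0,0],[0,0,0],[0,0,0]]}}

```text
clock: 9.37
eef_pos: [620.1, -83.6, 44.1]
tcp_rot: [2.829, 0.001, -2.963]
contact_force: [0.0, -0.8, 0.1]
opening: -0.001
grasp_force: 0.0
```

{"api": "play_rows", "payload": {"dp": [[0,0.31,-0.95],[0,0.62,-1.9],[0,0.93,-2.85],[0,1.24,-3.8],[0,1.545,-4.755]], "rot": [[0,0,0],[0,0,0],[1,0,0],[2,0,0],[3,0,0]]}}

```text
clock: 9.78
eef_pos: [619.0, -81.1, 246.4]
tcp_rot: [-3.137, 0.002, -2.963]
contact_force: [0.7, -0.4, -1.1]
opening: 0.004
grasp_force: 0.0
```

{"api": "play_rows", "payload": {"dp": [[0,0,-0.9],[0,0,-1.8],[0,0,-2.6],[0,0,-3.0],[0,0,-3.0]], "rot": [[0,0,0],[0,0,0],[0,0,0],[0,0,0],[0,0,0]]}}

```text
clock: 10.2
eef_pos: [620.4, -80.2, 369.1]
tcp_rot: [-3.14, 0.007, -2.96]
contact_force: [-0.1, 0.0, -1.1]
opening: 0.001
grasp_force: 0.0
```

```bash
python3 c.py;python3 - <<'E'
from rig import optics
import cv2
f=optics.grab_frame("side")
c=f["color"][80:280,120:320]
cv2.imwrite("pics/s3.png",cv2.cvtColor(cv2.resize(c,None,fx=2.9,fy=2.9),cv2.COLOR_RGB2BGR))
E
```

```text
chest x -171.7 y -65.6 z 369.1 F ex 0.0 ey 0.1 z -1.1 rot [-3.14   0.007 -2.96 ]
```

View pics/s3.png

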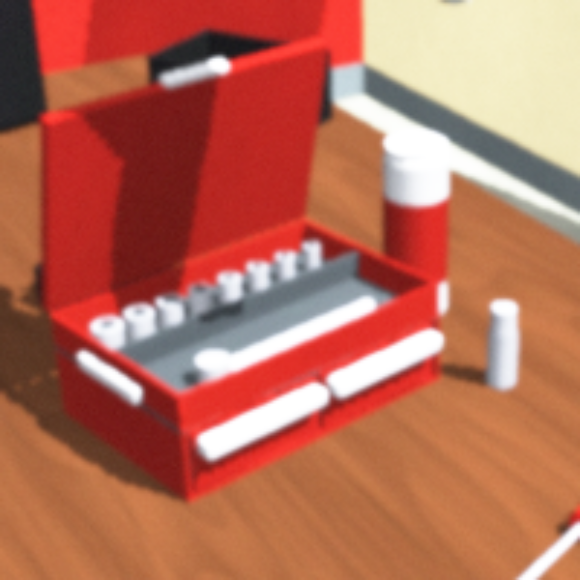

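Both drawers are flush. Go over to behind the lid.

{"api": "play_rows", "payload": {"dp": [[0.18,0.8,0],[0.36,1.6,0],[0.54,2.4,0],[0.72,3.2,0],[0.9,4.0,0]], "rot": [[0,0,0],[0,0,0],[0,0,0],[0,0,0],[0,0,0]]}}

```text
clock: 10.67
eef_pos: [553.0, 71.7, 361.9]
tcp_rot: [3.141, -0.003, -2.961]
contact_force: [0.8, 0.0, -0.5]
opening: 0.003
grasp_force: 0.0
```

{"api": "play_rows", "payload": {"dp": [[0.18,0.8,0],[0.36,1.6,0],[0.54,2.4,0],[0.74,3.2,0],[0.74,3.3,0]], "rot": [[0,0,0],[0,0,0],[0,0,0],[0,0,0],[0,0,0]]}}

```text
clock: 11.08
eef_pos: [498.9, 198.6, 362.1]
tcp_rot: [3.14, -0.004, -2.958]
contact_force: [0.1, -0.6, -0.2]
opening: 0.005
grasp_force: 0.0
```

{"api": "play_rows", "payload": {"dp": [[0,0,0.8],[0,0,1.6],[0,0,2.4],[0,0,3.1],[0,0,3.4]], "rot": [[0,0,0],[0,0,0],[0,0,0],[0,0,0],[0,0,0]]}}

```text
clock: 11.5
eef_pos: [498.9, 193.6, 222.6]
tcp_rot: [-3.14, -0.008, -2.961]
contact_force: [-0.1, 0.0, 0.2]
opening: -0.004
grasp_force: 0.0
```

```bash
python3 c.py;python3 - <<'E'
from rig import optics
import cv2
f=optics.grab_frame("top")
c=f["color"][80:310,70:300]
cv2.imwrite("pics/t3.png",cv2.cvtColor(cv2.resize(c,None,fx=2.5,fy=2.5),cv2.COLOR_RGB2BGR))
import numpy as np
r=140
for th in np.arange(1.35,-.01,-.075):
    print("%.3f  x %.1f z %.1f"%(th,90-r*np.cos(th)+12*np.sin(th)+7,95.5+r*np.sin(th)+12*np.cos(th)))
E
```

```text
chest x 119.4 y 4.4 z 222.6 F ex 0.0 ey 0.1 z 0.2 rot [-3.14  -0.008 -2.961]
1.350  x 78.0 z 234.7
1.275  x 67.7 z 232.9
1.200  x 57.5 z 230.3
1.125  x 47.5 z 227.0
1.050  x 37.7 z 222.9
0.975  x 28.4 z 218.1
0.900  x 19.4 z 212.6
0.825  x 10.8 z 206.5
0.750  x 2.7 z 199.7
0.675  x -4.8 z 192.4
0.600  x -11.8 z 184.5
0.525  x -18.1 z 176.1
0.450  x -23.8 z 167.2
0.375  x -28.9 z 157.9
0.300  x -33.2 z 148.3
0.225  x -36.8 z 138.4
0.150  x -39.6 z 128.3
0.075  x -41.7 z 118.0
0.000  x -43.0 z 107.5
```

View pics/t3.png

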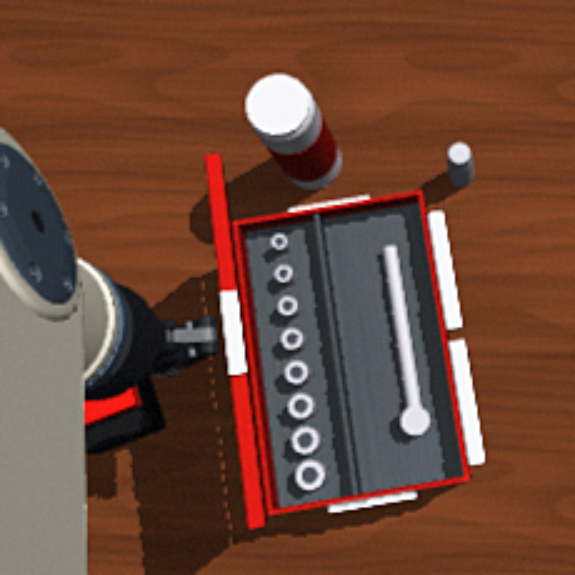

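The fingertip is at (205,335), behind the lid (its strip at x≈230) and clear of the battery pack. Approach the lid, then follow its arc.

{"api": "play_rows", "payload": {"dp": [[0,-0.18,0],[0,-0.36,0],[0,-0.54,0],[0,-0.72,0],[0,-0.92,0]], "rot": [[0,0,0],[0,0,0],[0,0,0],[0,0,0],[0,0,0]]}}

```text
clock: 11.97
eef_pos: [509.1, 158.4, 229.1]
tcp_rot: [3.141, 0.002, -2.961]
contact_force: [-0.2, 2.2, 0.9]
opening: -0.0
grasp_force: 0.0
```

{"api": "play_rows", "payload": {"dp": [[0,-0.1,0],[0,-0.2,0.02],[0,-0.29,0.04],[0,-0.39,0.07],[0,-0.48,0.1]], "rot": [[0,0,0],[0,0,0],[0,0,0],[0,0,0],[0,0,0]]}}

```text
clock: 12.38
eef_pos: [512.2, 139.7, 224.1]
tcp_rot: [-3.142, 0.001, -2.96]
contact_force: [-0.2, 2.6, 1.9]
opening: 0.0
grasp_force: 0.0
```

```bash
python3 c.py
```

```text
chest x 64.1 y 1.0 z 224.1 F ex 2.6 ey -0.3 z 1.9 rot [-3.142e+00  1.000e-03 -2.960e+00]
```

{"api": "play_rows", "payload": {"dp": [[0,-0.09,0.03],[0,-0.19,0.06],[0,-0.28,0.1],[0,-0.37,0.13],[0,-0.46,0.17]], "rot": [[0,0,0],[0,0,0],[0,0,0],[0,0,0],[0,0,0]]}}

```text
clock: 12.8
eef_pos: [515.1, 121.8, 216.9]
tcp_rot: [3.141, -0.0, -2.961]
contact_force: [0.8, 3.6, 1.7]
opening: 0.003
grasp_force: 1.5
```

{"api": "play_rows", "payload": {"dp": [[0,-0.09,0.04],[0,-0.18,0.09],[0,-0.26,0.14],[0,-0.35,0.19],[0,-0.43,0.235]], "rot": [[0,0,0],[0,0,0],[0,0,0],[0,0,0],[0,0,0]]}}

```text
clock: 13.22
eef_pos: [518.4, 104.6, 207.7]
tcp_rot: [-3.141, 0.0, -2.961]
contact_force: [-0.2, 1.8, 1.6]
opening: 0.002
grasp_force: 1.3
```

{"api": "play_rows", "payload": {"dp": [[0,-0.08,0.06],[0,-0.16,0.12],[0,-0.24,0.18],[0,-0.32,0.24],[0,-0.39,0.3]], "rot": [[0,0,0],[0,0,0],[0,0,0],[0,0,0],[0,0,0]]}}

```text
clock: 13.63
eef_pos: [521.2, 89.2, 195.6]
tcp_rot: [-3.141, 0.0, -2.961]
contact_force: [0.0, 0.9, 3.2]
opening: -0.001
grasp_force: 1.3
```

```bash
python3 c.py
```

```text
chest x 12.8 y 1.3 z 195.6 F ex 0.9 ey -0.2 z 3.2 rot [-3.141  0.    -2.961]
```

Tracking the arc well; continue.

{"api": "play_rows", "payload": {"dp": [[0,-0.07,0.07],[0,-0.14,0.14],[0,-0.21,0.21],[0,-0.28,0.28],[0,-0.34,0.36]], "rot": [[0,0,0],[0,0,0],[0,0,0],[0,0,0],[0,0,0]]}}

```text
clock: 14.05
eef_pos: [523.6, 76.0, 181.1]
tcp_rot: [-3.141, -0.0, -2.961]
contact_force: [0.7, 0.9, 2.0]
opening: -0.002
grasp_force: 1.2
```

{"api": "play_rows", "payload": {"dp": [[0,-0.06,0.08],[0,-0.12,0.16],[0,-0.18,0.24],[0,-0.23,0.32],[0,-0.28,0.4]], "rot": [[0,0,0],[0,0,0],[0,0,0],[0,0,0],[0,0,0]]}}

```text
clock: 14.47
eef_pos: [525.5, 65.0, 165.0]
tcp_rot: [-3.142, -0.0, -2.961]
contact_force: [-0.5, 0.3, 3.3]
opening: -0.0
grasp_force: 1.1
```

{"api": "play_rows", "payload": {"dp": [[0,-0.05,0.09],[0,-0.1,0.18],[0,-0.14,0.27],[0,-0.18,0.36],[0,-0.22,0.44]], "rot": [[0,0,0],[0,0,0],[0,0,0],[0,0,0],[0,0,0]]}}

```text
clock: 14.88
eef_pos: [527.1, 56.5, 147.3]
tcp_rot: [3.142, -0.0, -2.961]
contact_force: [-0.4, 0.2, 2.1]
opening: 0.0
grasp_force: 0.9
```

```bash
python3 c.py
```

```text
chest x -20.5 y 1.4 z 147.3 F ex 0.3 ey 0.4 z 2.1 rot [ 3.142 -0.    -2.961]
```

{"api": "play_rows", "payload": {"dp": [[0,-0.03,0.09],[0,-0.06,0.18],[0,-0.09,0.27],[0,-0.12,0.36],[0,-0.15,0.45]], "rot": [[0,0,0],[0,0,0],[0,0,0],[0,0,0],[0,0,0]]}}

```text
clock: 15.3
eef_pos: [528.2, 50.7, 129.4]
tcp_rot: [3.142, -0.0, -2.961]
contact_force: [0.1, -0.7, 0.7]
opening: 0.003
grasp_force: 0.8
```

{"api": "play_rows", "payload": {"dp": [[0,-0.01,0.07],[0,-0.02,0.13],[0,-0.03,0.19],[0,-0.04,0.25],[0,-0.05,0.3]], "rot": [[0,0,0],[0,0,0],[0,0,0],[0,0,0],[0,0,0]]}}

```text
clock: 15.72
eef_pos: [528.5, 48.7, 117.6]
tcp_rot: [-3.142, -0.0, -2.961]
contact_force: [0.7, -0.6, 1.7]
opening: -0.001
grasp_force: 0.8
```

```bash
python3 c.py
```

```text
chest x -28.4 y 1.4 z 117.6 F ex -0.7 ey -0.6 z 1.7 rot [-3.142 -0.    -2.961]
```

{"api": "play_rows", "payload": {"dp": [[0,0,0.04],[0,0,0.08],[0,-0.01,0.12],[0,-0.01,0.16],[0,-0.01,0.19]], "rot": [[0,0,0],[0,0,0],[0,0,0],[0,0,0],[0,0,0]]}}

```text
clock: 16.13
eef_pos: [528.7, 48.3, 110.1]
tcp_rot: [-3.142, 0.0, -2.961]
contact_force: [0.3, -0.7, 1.9]
opening: 0.0
grasp_force: 0.8
```

{"api": "play_rows", "payload": {"dp": [[0,0,0.02],[0,0,0.035],[0,0,0.05],[0,0,0.065],[0,0,0.08]], "rot": [[0,0,0],[0,0,0],[0,0,0],[0,0,0],[0,0,0]]}}

```text
clock: 16.55
eef_pos: [528.7, 48.3, 107.5]
tcp_rot: [-3.142, 0.0, -2.961]
contact_force: [-3.0, -1.2, 15.4]
opening: -0.0
grasp_force: 7.7
```

```bash
python3 c.py
```

```text
chest x -28.8 y 1.3 z 107.5 F ex -0.7 ey 3.2 z 15.4 rot [-3.142  0.    -2.961]
```

The lid is down at 107.5 mm with 15 N. Lift off and check.

{"api": "play_rows", "payload": {"dp": [[0,0,-0.1],[0,0,-0.5],[0,0,-1.3],[0,0,-2.2],[0,0,-3.1]], "rot": [[0,0,0],[0,0,0],[0,0,0],[0,0,0],[0,0,0]]}}

```text
clock: 16.97
eef_pos: [527.8, 48.5, 231.9]
tcp_rot: [3.141, -0.002, -2.961]
contact_force: [1.3, 0.3, -0.7]
opening: -0.001
grasp_force: 0.0
```

{"api": "play_rows", "payload": {"dp": [[0,0,-0.9],[0,0,-1.8],[0,0,-2.5],[0,0,-2.8],[0,0,-2.8]], "rot": [[0,0,0],[0,0,0],[0,0,0],[0,0,0],[0,0,0]]}}

```text
clock: 17.38
eef_pos: [529.9, 48.6, 346.1]
tcp_rot: [-3.141, 0.005, -2.961]
contact_force: [-0.4, 0.2, 0.4]
opening: 0.006
grasp_force: 0.0
```

```bash
python3 - <<'E'
from rig import optics
import cv2
f=optics.grab_frame("side")
c=f["color"][80:300,120:360]
cv2.imwrite("pics/s4.png",cv2.cvtColor(cv2.resize(c,None,fx=2.6,fy=2.6),cv2.COLOR_RGB2BGR))
E
```

```text
(no output)
```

View pics/s4.png

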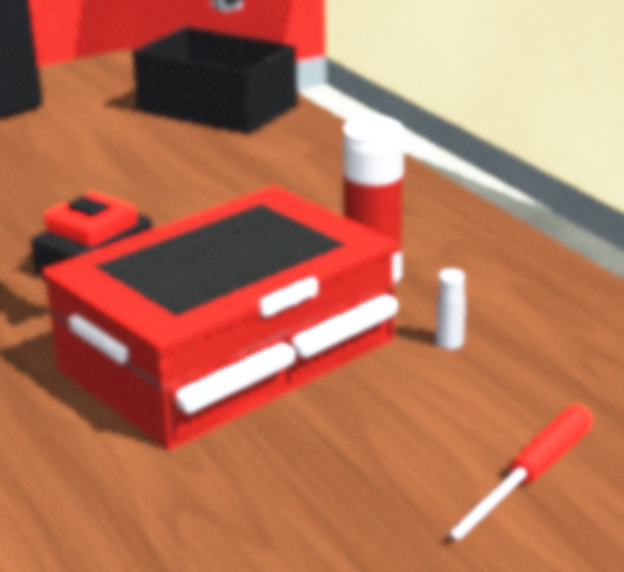

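The lid lies flat, both drawer fronts are flush, and the can, socket, screwdriver and battery pack are where they were.

```bash
python3 -c "
from rig import r
print(r.sign_off())"
```

```text
the job is handed in; nothing more can be done
None
```

The chest is closed and handed in: both drawers were pushed home first, then the lid was swung over and pressed shut, and nothing around the chest appears moved in the last picture.

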